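# Put the race trackers on charge and start the base

### The arm

A 6-joint arm with a two-finger parallel gripper is mounted at the origin on the work surface. World frame = base frame: x ahead of the robot, y to its left, z up, the work surface at z = 0. Lengths are in m, angles in rad, forces in N, time in s.
With the tool pointing down it reaches from about 0.25 to 0.775 m from the base axis. Payload 4 kg.
Tool frame: the origin (TCP) lies on the centre line of the jaws, within the pads' length; the fingertips stand 14 mm ahead of it and the grasp point (between the pads) lies 5 mm behind it; z points along the fingers, y is the line along which they close (so a half turn about z gives the same grasp; the last joint's range is limited). The gripper opens to 94 mm and grips with 3 to 60 N. Pads are 16 mm wide; open, the fingers measure 119 mm over their backs; the gripper's body (75 mm by 177 mm) begins 78 mm behind the grasp point.
Start: joints at [-0.103, 0.087, 1.371, -0, 1.684, -0.103], TCP at [0.55, -0, 0.22] pointing down, gripper open.
Joint ranges: [-3.1, 3.1], [-0.76, 2.03], [0.27, 2.55], [-1.08, 4.22], [0.17, 2.65], [-2.57, 2.57]. Speed limits (rad/s): [2.79, 2.79, 3.14, 3.14, 3.14, 3.14].

### API

Orientations are given as a 3x3 rotation matrix whose columns are the frame's x, y, z axes.
In Python, from plant import manip gives the robot as it stands.
- The arm moves only by the tool arm_command, never from a script. Its argument "series" is a list of rows, each a list of 5 numbers: the closure, from 0 (fully open) to 1 (shut), then the shift along the world's x, y, z in mm, then the turn about the world's z in rad. In form: [[gripper, tx, ty, tz, roll], ...]. A call has 1 to 8 rows; each row shifts and turns the commanded pose from where the row before left it; what a row does not reach is not made up. A row lasts 1/12 s, in which the tool goes at most 41.7 mm and 7.16 degrees, less where a joint would pass 70% of its speed; a pose out of reach is approached as far as the arm can. A call is refused whole if a number of a shift passes 41.7 or a number of a turn 0.125, either way. A call with a gripper value outside its range is refused whole. The fingers move at their own pace and stop on an object; "grip_force" is the grip in N (left out, the last holds). Time passes only in rows, so rows that do not move let the fingers close. It gives the time, the measured TCP pose, the force, the opening and the grip force at its end, in the units of the state.
- manip.observe(): the state, without advancing time (a new reading comes with each control period).
- manip.read_camera(name): name is "scene" or "side" or "wrist"; returns a dict with "image" (400x640x3 uint8, red, green, blue), "fx", "fy", "cx", "cy" (pixels), "position" and "attitude" of the camera in the world. Camera axes: x right, y up, looking along -z (the intrinsics and any distortion apply to the point x, -y, -z); pixel columns grow to the right and rows downward; lengths in m; the calibration is good to about 2 mm. A picture is of the moment at which its call begins. There is no depth.
- manip.hand_in(): hands the job in; it is judged then, once.
The state is a dict: "time": time; "joints": joint angles; "joint_vel": joint speeds; "effort": joint torques, N m; "ee_pos": TCP position; "ee_rot": TCP orientation; "contact_force": force on the tool from outside, world axes, zero at the start; "wrist_torque": the same for the moment, N m; "opening": finger opening in m; "grip_force": force on a finger pad.
Only numpy, scipy, OpenCV 4.12 (cv2) and the standard library are available. Lean on these libraries where they do the work, as an engineer would, in place of code of your own. Each camera call takes 0.05 s, during which the arm holds its last target. There are 200 camera calls.

### The job

The blue rack is sitting the wrong way round in the charging base: lift it clear by its handle, turn it half round so that its brass strip is on the keys' side, and seat it fully home again. Then set every race tracker lying about into a pocket of the rack, orange side up and one to a pocket, gripping their thin shells lightly (never over 25 N). When all are in, start the base one key at a time: green, white, white again, blue; leave the red and black keys and the other things on the table alone.

Things in the scene. Friction and masses are not known exactly. Their poses are not given: they have to be found in the camera images.
- base: charging base, grey desk unit 170 (x) x 235 (y) x 32 mm high, fixed; origin: centre of its underside, on the table. Its -x part (toward the robot) is a black panel with five keys in a row along y; its +x part is the well for the rack: 83 x 215 mm, floor 18 mm above the table, with sloped lead-in edges that open to 94 x 226 mm at the rim (32 mm)
- base_well (a point): centre of the well's floor in the charging base: 35 mm along the base's +x from its origin, 18 mm above the table; axes as the base's
- rack: blue loose rack, 79 (x) x 211 (y) x 14 mm without its handle, 0.32 kg; origin: centre of its underside. A brass strip runs along the top of its long -x rim. It fits the well either way round (2 mm play all round) and starts the wrong way; right when its axes point as the base's: strip beside the keys. Home: underside on the well floor, rim level with the base's top
- rack_handle (a point): centre of the grip bar of the rack's white handle: bar 71 mm along the rack's x, 12 mm thick along the rack's y, 14 mm high, its centre 57 mm above the rack's underside, free space under it; best pinched across its 12 mm, from above. Axes as the rack's
- pocket1 (a point): floor centre of the first pocket, at y = +80 mm, x = 0 in the rack's frame, 7 mm above its underside. The four pockets lie at y = 80, 34.5, -34.5, -80 mm (handle in the middle), each 61 (rack x) x 41 (rack y) x 7 mm deep, for one tracker lengthwise along the rack's x, either way round. Neighbours stand 9 mm apart, so hold a tracker by its two short ends
- tracker1: race tracker, a black box with an orange top, 56 (x) x 36 (y) x 34 mm high, its lowest 8 mm a narrower foot of 52 x 32 mm; about 0.07 kg, thin-shelled: 10 N holds it well, a grip over 25 N damages it; lies orange side up; its origin is the centre of its underside. Three or four trackers are there; the others are absent
- tracker2: race tracker, a black box with an orange top, 56 (x) x 36 (y) x 34 mm high, its lowest 8 mm a narrower foot of 52 x 32 mm; about 0.07 kg, thin-shelled: 10 N holds it well, a grip over 25 N damages it; lies orange side up; its origin is the centre of its underside. Three or four trackers are there; the others are absent
- tracker3: race tracker, a black box with an orange top, 56 (x) x 36 (y) x 34 mm high, its lowest 8 mm a narrower foot of 52 x 32 mm; about 0.07 kg, thin-shelled: 10 N holds it well, a grip over 25 N damages it; lies orange side up; its origin is the centre of its underside. Three or four trackers are there; the others are absent
- tracker4: race tracker, a black box with an orange top, 56 (x) x 36 (y) x 34 mm high, its lowest 8 mm a narrower foot of 52 x 32 mm; about 0.07 kg, thin-shelled: 10 N holds it well, a grip over 25 N damages it; lies orange side up; its origin is the centre of its underside. Three or four trackers are there; the others are absent
- key_green (a joint): travel of the green key, in m: 0 up, 0.006 fully down; springs back when let go; it starts to move at about 1.5 N and is fully down at 5 N; it counts as pressed beyond 0.004 (held for a moment). The key is leftmost as the robot sees it, 92 mm along the base's +y from the base's origin
- key_green_top (a point): centre of the top of the green key, a square cap 26 x 26 mm standing 11 mm proud of the panel (43 mm above the table) and pressed straight down, 51 mm from the base's origin on the base's -x side, leftmost as the robot sees it, 92 mm along the base's +y; keys are 46 mm apart
- key_white (a joint): travel of the white key, in m: 0 up, 0.006 fully down; springs back when let go; it starts to move at about 1.5 N and is fully down at 5 N; it counts as pressed beyond 0.004 (held for a moment). The key is second, 46 mm along the base's +y from the base's origin
- key_white_top (a point): centre of the top of the white key, a square cap 26 x 26 mm standing 11 mm proud of the panel (43 mm above the table) and pressed straight down, 51 mm from the base's origin on the base's -x side, second, 46 mm along the base's +y; keys are 46 mm apart
- key_red (a joint): travel of the red key, in m: 0 up, 0.006 fully down; springs back when let go; it starts to move at about 1.5 N and is fully down at 5 N; it counts as pressed beyond 0.004 (held for a moment). The key is third, in the middle (abort: not to be pressed), 0 mm along y from the base's origin
- key_blue (a joint): travel of the blue key, in m: 0 up, 0.006 fully down; springs back when let go; it starts to move at about 1.5 N and is fully down at 5 N; it counts as pressed beyond 0.004 (held for a moment). The key is fourth, 46 mm along the base's -y from the base's origin
- key_blue_top (a point): centre of the top of the blue key, a square cap 26 x 26 mm standing 11 mm proud of the panel (43 mm above the table) and pressed straight down, 51 mm from the base's origin on the base's -x side, fourth, 46 mm along the base's -y; keys are 46 mm apart
- key_black (a joint): travel of the black key, in m: 0 up, 0.006 fully down; springs back when let go; it starts to move at about 1.5 N and is fully down at 5 N; it counts as pressed beyond 0.004 (held for a moment). The key is last, 92 mm along the base's -y (not to be pressed) from the base's origin
- tape: roll of clear tape lying flat, 66 mm across, 24 mm high; its origin is the centre of its underside; a bystander, to be left where it is
- marker: red marker pen, 125 x 11 x 11 mm, lying along its x; its origin is the centre of its underside; a bystander, to be left where it is
- case: black glasses case, 65 x 160 x 40 mm; its origin is the centre of its underside; a bystander, to be left where it is
- can1: drink can, black and green, 53 mm across, 135 mm high, standing; its origin is the centre of its underside; a bystander, to be left where it is
- can2: drink can, black and green, 53 mm across, 135 mm high, standing; its origin is the centre of its underside; a bystander, to be left where it is
- cup: white paper-coloured cup, 72 mm across, 90 mm high, standing; its origin is the centre of its underside; a bystander, to be left where it is
- plates: stack of blank race number plates, 160 x 200 x 12.5 mm, white with red bands; its origin is the centre of its underside; a bystander, to be left where it is

How it is judged:
On the way, in this order (a step that is already met when the one before it is completed fails the run):
1. the rack is home in the well with its brass strip on the keys' side, and let go (z of rack in the frame of base below 0.0215 m and horizontal distance between rack and base_well below 0.006 m and angle between rack's own z axis and vertical below 0.06 rad and x of base in the frame of rack below -0.02 m and contact force between the fingers and rack below 0.1 N), for 0.3 s.
2. every tracker stands in a pocket of the rack, and is let go (z of rack in the frame of base below 0.0215 m and horizontal distance between rack and base_well below 0.006 m and angle between rack's own z axis and vertical below 0.06 rad and x of base in the frame of rack below -0.02 m and x of tracker1 in the frame of rack between -0.007 and 0.007 m and z of tracker1 in the frame of rack between 0.004 and 0.0105 m and (y of tracker1 in the frame of rack between 0.073 and 0.087 m or y of tracker1 in the frame of rack between 0.0275 and 0.0415 m or y of tracker1 in the frame of rack between -0.0415 and -0.0275 m or y of tracker1 in the frame of rack between -0.087 and -0.073 m) and angle between each of tracker1, tracker2, tracker3, tracker4's own z axis and vertical below 0.1 rad and angle between the x axis of each of tracker1, tracker2, tracker3, tracker4 and the x axis of rack, either way round below 0.15 rad and x of tracker2 in the frame of rack between -0.007 and 0.007 m and z of tracker2 in the frame of rack between 0.004 and 0.0105 m and (y of tracker2 in the frame of rack between 0.073 and 0.087 m or y of tracker2 in the frame of rack between 0.0275 and 0.0415 m or y of tracker2 in the frame of rack between -0.0415 and -0.0275 m or y of tracker2 in the frame of rack between -0.087 and -0.073 m) and x of tracker3 in the frame of rack between -0.007 and 0.007 m and z of tracker3 in the frame of rack between 0.004 and 0.0105 m and (y of tracker3 in the frame of rack between 0.073 and 0.087 m or y of tracker3 in the frame of rack between 0.0275 and 0.0415 m or y of tracker3 in the frame of rack between -0.0415 and -0.0275 m or y of tracker3 in the frame of rack between -0.087 and -0.073 m) and x of tracker4 in the frame of rack between -0.007 and 0.007 m and z of tracker4 in the frame of rack between 0.004 and 0.0105 m and (y of tracker4 in the frame of rack between 0.073 and 0.087 m or y of tracker4 in the frame of rack between 0.0275 and 0.0415 m or y of tracker4 in the frame of rack between -0.0415 and -0.0275 m or y of tracker4 in the frame of rack between -0.087 and -0.073 m) and contact force between the fingers and tracker1 below 0.1 N and contact force between the fingers and tracker2 below 0.1 N and contact force between the fingers and tracker3 below 0.1 N and contact force between the fingers and tracker4 below 0.1 N), for 0.3 s.
3. the green key is pressed (value of joint key_green above 0.004 m), for 0.05 s.
4. the white key is pressed a first time (value of joint key_white above 0.004 m), for 0.05 s.
5. the white key is up again (value of joint key_white below 0.002 m), for 0.05 s.
6. the white key is pressed a second time (value of joint key_white above 0.004 m), for 0.05 s.
7. the blue key is pressed (value of joint key_blue above 0.004 m), for 0.05 s.
At the end, for the whole second after the job is handed in: Rack on the well floor (3.5 mm in height, 6 mm sideways, 0.06 rad level), brass strip to the keys; every tracker present orange side up in a pocket (within 7 mm of its centre, 3.5 mm of its floor, tilt under 0.1 rad, within 0.15 rad of the rack's x); keys up; all at rest (z of rack in the frame of base below 0.0215 m and horizontal distance between rack and base_well below 0.006 m and angle between rack's own z axis and vertical below 0.06 rad and x of base in the frame of rack below -0.02 m and x of tracker1 in the frame of rack between -0.007 and 0.007 m and z of tracker1 in the frame of rack between 0.004 and 0.0105 m and (y of tracker1 in the frame of rack between 0.073 and 0.087 m or y of tracker1 in the frame of rack between 0.0275 and 0.0415 m or y of tracker1 in the frame of rack between -0.0415 and -0.0275 m or y of tracker1 in the frame of rack between -0.087 and -0.073 m) and angle between each of tracker1, tracker2, tracker3, tracker4's own z axis and vertical below 0.1 rad and angle between the x axis of each of tracker1, tracker2, tracker3, tracker4 and the x axis of rack, either way round below 0.15 rad and x of tracker2 in the frame of rack between -0.007 and 0.007 m and z of tracker2 in the frame of rack between 0.004 and 0.0105 m and (y of tracker2 in the frame of rack between 0.073 and 0.087 m or y of tracker2 in the frame of rack between 0.0275 and 0.0415 m or y of tracker2 in the frame of rack between -0.0415 and -0.0275 m or y of tracker2 in the frame of rack between -0.087 and -0.073 m) and x of tracker3 in the frame of rack between -0.007 and 0.007 m and z of tracker3 in the frame of rack between 0.004 and 0.0105 m and (y of tracker3 in the frame of rack between 0.073 and 0.087 m or y of tracker3 in the frame of rack between 0.0275 and 0.0415 m or y of tracker3 in the frame of rack between -0.0415 and -0.0275 m or y of tracker3 in the frame of rack between -0.087 and -0.073 m) and x of tracker4 in the frame of rack between -0.007 and 0.007 m and z of tracker4 in the frame of rack between 0.004 and 0.0105 m and (y of tracker4 in the frame of rack between 0.073 and 0.087 m or y of tracker4 in the frame of rack between 0.0275 and 0.0415 m or y of tracker4 in the frame of rack between -0.0415 and -0.0275 m or y of tracker4 in the frame of rack between -0.087 and -0.073 m) and value of joint each of key_green, key_white, key_red, key_blue, key_black below 0.002 m and linear speed of each of rack, tracker1, tracker2, tracker3, tracker4 below 0.02 m/s); the robot touches nothing.
It fails at once if a tracker is squeezed or pushed hard by the fingers (both fingers together over 50 N, a grip of 25 N) (contact force between the fingers and tracker1 above 50 N or contact force between the fingers and tracker2 above 50 N or contact force between the fingers and tracker3 above 50 N or contact force between the fingers and tracker4 above 50 N).
It fails at once if the red or the black key is pressed (value of joint any of key_red, key_black above 0.003 m).
It fails at once if two keys are down at once (value of joint each of key_green, key_white above 0.003 m or value of joint each of key_green, key_blue above 0.003 m or value of joint each of key_white, key_blue above 0.003 m).
It fails at once if a key is pressed while the rack is not yet turned with its strip to the keys (value of joint any of key_green, key_white, key_red, key_blue, key_black above 0.003 m and x of base in the frame of rack above 0 m).
It fails at once if a bystander is shoved more than 6 cm, or a can or the cup knocked over (distance of any of tape, marker, case, can1, can2, cup, plates from where it was at the start of the episode above 0.06 m or angle between any of can1, can2, cup's own z axis and vertical above 0.7 rad).
Of tracker1, tracker2, tracker3, tracker4 only 3 to 4 are there at a start; the rules pass over those that are not, and their reading is None.
At some moment in a run one of tracker1, tracker2, tracker3, tracker4 may be knocked a few centimetres aside while the robot is not near it.
Once in a run the grip may slacken for a moment while it holds something.
It also fails if it takes over 192 s, if anything falls off the work surface, if the arm or the gripper's body presses on something with over 40 N, if the wrist force passes 120 N, or if a joint passes its speed limit or range.

## Working session

There is one attempt and no reset: what is moved stays moved. The work goes in short steps, Python scripts to look and compute and a tool call to move; the robot and the scene stay as the last step left them, time stands still between calls to the robot, and variables do not carry over. Pictures are saved under pics/ and viewed, at most 14 in all, crops included, and the job is handed in when it is done.

Besides the shell and the picture viewer there is one more tool, called after "Call:" as a command line: name --pt "numbers of a row" for each row, then --argument value for the rest. arm_command: Moves the arm, as the interface text tells. Its arguments: {"type":"object","properties":{"series":{"type":"array","items":{"type":"array","items":{"type":"number"}}},"grip_force":{"type":"number"}},"required":["series"]}

```bash
ls; mkdir -p pics
cat > h.py <<'E'
import numpy as np,cv2
from plant import manip
def cam(n,save=None):
    c=manip.read_camera(n)
    if save: cv2.imwrite('pics/'+save,c['image'][:,:,::-1])
    return c
def ray(c,u,v):
    d=np.array([(u-c['cx'])/c['fx'],-(v-c['cy'])/c['fy'],-1.])
    k=c.get('distortion')
    return np.array(c['position']),np.array(c['attitude'])@d
def plane(c,u,v,z):
    p,d=ray(c,u,v); return p+d*(z-p[2])/d[2]
def proj(c,P):
    q=np.array(c['attitude']).T@(np.array(P)-c['position'])
    return c['cx']+c['fx']*q[0]/-q[2], c['cy']+c['fy']*-q[1]/-q[2]
E
python3 - <<'E'
from h import *
for n in ['scene','side','wrist']:
    c=cam(n,n+'0.png'); print(n,{k:v for k,v in c.items() if k!='image'})
print(manip.observe())
E
```

```text
pics
scene {'fx': 440.47662678931886, 'fy': 440.47662678931886, 'cx': 308.1661900728627, 'cy': 193.78872742064453, 'position': array([1.53089078, 0.15331994, 0.95603879]), 'attitude': array([[-0.17660953, -0.6485274 ,  0.74041967],
       [ 0.98427684, -0.11854939,  0.13093946],
       [ 0.00285847,  0.75190309,  0.65926745]])}
side {'fx': 362.10510437649214, 'fy': 362.10510437649214, 'cx': 325.8140153600638, 'cy': 194.8757201707039, 'position': array([ 0.22286992, -0.68176315,  0.64586265]), 'attitude': array([[ 0.91029841,  0.23537869, -0.34051972],
       [-0.41376517,  0.54212803, -0.73136555],
       [ 0.01245742,  0.8066561 ,  0.59088979]])}
wrist {'fx': 317.15151060625215, 'fy': 317.15151060625215, 'cx': 321.78682786708436, 'cy': 196.55043185274874, 'position': array([0.55091876, 0.08468106, 0.382792  ]), 'attitude': array([[ 9.99998014e-01, -1.44756468e-03,  1.37019310e-03],
       [ 9.90470345e-04,  9.57438633e-01,  2.88635208e-01],
       [-1.72969394e-03, -2.88633277e-01,  9.57438165e-01]])}
{'time': 0.15, 'joints': array([-1.03097210e-01,  8.77749557e-02,  1.37190882e+00, -1.28796423e-05,
        1.68357993e+00, -1.03166010e-01]), 'joint_vel': array([-0.00086526, -0.00199672, -0.00380231,  0.00124363,  0.00037342,
        0.00068506]), 'effort': array([ 1.24418581e-03, -3.40636396e+01, -3.02795255e+01,  7.18983379e-02,
        3.04441026e-02, -1.11468453e-04]), 'ee_pos': array([5.49603516e-01, 3.36058572e-05, 2.18577768e-01]), 'ee_rot': array([[-6.72279899e-05,  9.99998614e-01, -1.66349580e-03],
       [ 9.99999985e-01,  6.74929872e-05,  1.59245873e-04],
       [ 1.59357926e-04, -1.66348507e-03, -9.99998604e-01]]), 'contact_force': array([-0.24160321,  0.09680603, -0.88535059]), 'wrist_torque': array([-0.05590081, -0.05758187, -0.04051422]), 'grip_force': 0.0, 'opening': 0.09396499329882117}
```

View pics/scene0.png

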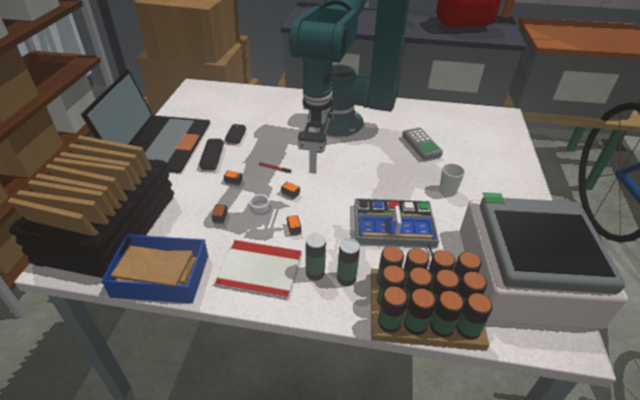

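View pics/side0.png

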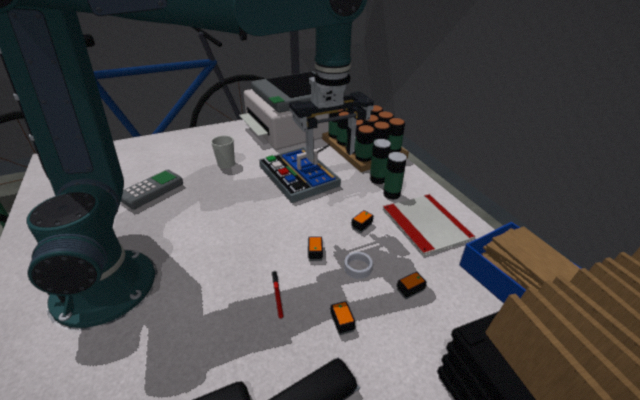

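View pics/wrist0.png

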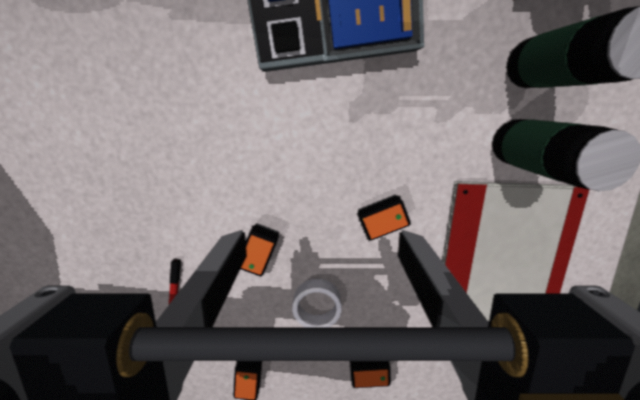

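The scene view shows four trackers (orange tops at about (232,177), (290,189), (219,212), (294,225)) and the base with rack at about (396,222). The side view agrees. The wrist view shows the base corner at the top (340,30), the tape at (317,300), and the rack's brass strip on the side away from the keys.

```bash
cat >> h.py <<'E'
def blobs(c,lo,hi,amin=25):
    hsv=cv2.cvtColor(c['image'],cv2.COLOR_RGB2HSV); m=cv2.inRange(hsv,np.array(lo),np.array(hi))
    cs,_=cv2.findContours(m,cv2.RETR_EXTERNAL,cv2.CHAIN_APPROX_NONE)
    return [k for k in cs if cv2.contourArea(k)>=amin]
ORANGE=((6,150,110),(18,255,255))
def trackers(c,amin=25,z=.034):
    out=[]
    for k in blobs(c,*ORANGE,amin):
        pts=np.array([plane(c,u,v,z)[:2]*1000 for u,v in k[:,0,:]],np.float32)
        r=cv2.minAreaRect(pts); (x,y),(w,h),a=r
        if w<h: a+=90
        out.append((np.round(k[:,0,:].mean(0)),round(x,1),round(y,1),round(max(w,h)),round(min(w,h)),round((a+90)%180-90,1)))
    return out
E
python3 - <<'E'
from h import *
import pickle
for n in ['scene','side','wrist']:
    c=cam(n); print(n)
    for t in trackers(c): 
        if t[1]<800 and 25<t[3]<80: print(t)
    for nm,lo,hi in [('green',(50,120,60),(80,255,255)),('blue',(105,150,60),(125,255,255)),('red',(0,160,80),(4,255,255))]:
        for k in blobs(c,lo,hi,8):
            x,y,w,h=cv2.boundingRect(k); m=k[:,0,:].mean(0); p=plane(c,*m,.04); 
            if .25<p[0]<.8 and abs(p[1])<.6: print(nm,m.round(1),cv2.contourArea(k),p.round(3))
    if n!='wrist':
        im=c['image']; s=im[180:260,340:460] if n=='scene' else im[130:215,245:355]
        cv2.imwrite(f'pics/{n}1.png',cv2.resize(s[:,:,::-1],None,fx=5,fy=5,interpolation=cv2.INTER_CUBIC))
E
```

```text
scene
(array([294., 222.]), 626.1, -51.3, 45, 29, 24.4)
(array([219., 210.]), 617.8, -284.1, 37, 25, 6.2)
(array([290., 187.]), 471.5, -92.9, 44, 27, 69.1)
(array([232., 174.]), 444.3, -297.9, 44, 28, 83.2)
green [423.3 205.4] 30.5 [0.492 0.328 0.04 ]
blue [200.2 248.8] 9.5 [ 0.782 -0.281  0.04 ]
blue [137.3 235.6] 20.5 [ 0.767 -0.475  0.04 ]
blue [392.8 226.4] 19.5 [0.6   0.239 0.04 ]
blue [378.9 225.4] 44.0 [0.603 0.199 0.04 ]
blue [366.9 225.7] 90.0 [0.61  0.165 0.04 ]
blue [417.2 224.9] 242.5 [0.58  0.309 0.04 ]
blue [377.9 203.5] 16.0 [0.508 0.191 0.04 ]
red [266.2 249.5] 343.5 [ 0.752 -0.101  0.04 ]
red [392.8 203.5] 19.5 [0.5   0.236 0.04 ]
side
(array([343., 313.]), 442.1, -298.2, 44, 29, 82.9)
(array([412., 280.]), 617.2, -283.9, 39, 22, 5.3)
(array([315., 244.]), 469.3, -94.5, 46, 29, 67.7)
(array([362., 217.]), 623.6, -51.0, 46, 28, 22.4)
green [290.8 170.5] 9.5 [0.525 0.229 0.04 ]
green [271.  157.9] 24.0 [0.492 0.326 0.04 ]
blue [289.8 177.6] 43.5 [0.509 0.192 0.04 ]
blue [305.5 167. ] 602.0 [0.575 0.229 0.04 ]
red [277.8 299.3] 78.5 [ 0.334 -0.219  0.04 ]
red [408.4 227.9] 506.0 [ 0.705 -0.144  0.04 ]
red [283.  170.6] 29.0 [0.503 0.237 0.04 ]
wrist
(array([244., 387.]), 443.2, -299.0, 42, 28, 82.7)
(array([256., 254.]), 469.8, -94.7, 47, 28, 67.3)
(array([385., 221.]), 625.0, -50.9, 47, 29, 23.2)
blue [366.9  21.7] 2984.0 [0.594 0.158 0.04 ]
red [172.2 290.9] 59.5 [ 0.365 -0.141  0.04 ]
red [464.3 231.5] 2292.5 [ 0.717 -0.061  0.04 ]
```

View pics/scene1.png

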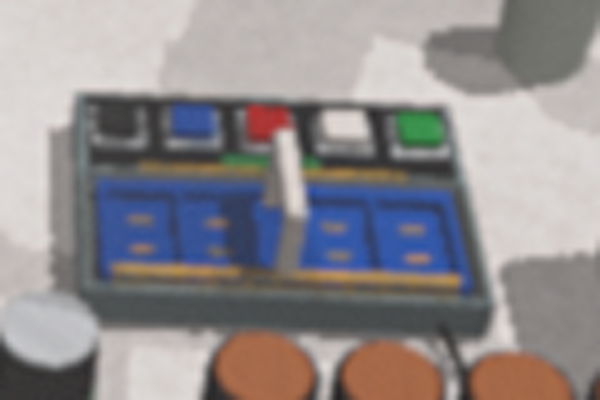

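Green, white, red, blue and black keys show from right to left in the top row, with the strip on the far side. That gives base yaw ≈ +0.12 rad and well centre ≈ (0.587, 0.247). Moving over the handle, turned.

Call:
arm_command --pt "0 3 20.5 0 -0.121" --pt "0 3 20.5 0 -0.121" --pt "0 3 20.5 0 -0.121" --pt "0 3 20.5 0 -0.121" --pt "0 3 20.5 0 -0.121" --pt "0 3 20.5 0 -0.121" --pt "0 3 20.5 0 -0.121" --pt "0 3 20.5 0 -0.121" --grip_force 30

```text
time: 0.97
ee_pos: [0.574, 0.165, 0.2194]
ee_rot: [[0.827, 0.562, -0.0], [0.562, -0.827, -0.0], [-0.0, 0.0, -1.0]]
contact_force: [1.1, 0.1, 1.2]
opening: 0.0938
grip_force: 0.0
```

Call:
arm_command --pt "0 3 20.5 0 -0.121" --pt "0 3 20.5 0 -0.121" --pt "0 3 20.5 0 -0.121" --pt "0 3 20.5 0 -0.121" --pt "0 0 0 0 0" --pt "0 0 0 0 0"

```text
time: 1.47
ee_pos: [0.5858, 0.2466, 0.2189]
ee_rot: [[0.993, 0.122, -0.001], [0.122, -0.993, -0.001], [-0.001, 0.001, -1.0]]
contact_force: [-0.5, -1.1, -0.0]
opening: 0.0941
grip_force: 0.0
```

Run:
```python
from h import *
c=cam('wrist','wrist1.png'); np.savez('pics/w1.npz',**c); s=manip.observe(); print(s['ee_pos'],s['ee_rot'][:,1],s['joints'])
```

```text
[0.58588556 0.24578932 0.21915344] [ 1.20872152e-01 -9.92667711e-01  8.59458912e-04] [ 3.08393341e-01  2.80001938e-01  1.14756129e+00 -7.17972677e-04
  1.71489621e+00  1.75791871e+00]
```

View pics/wrist1.png

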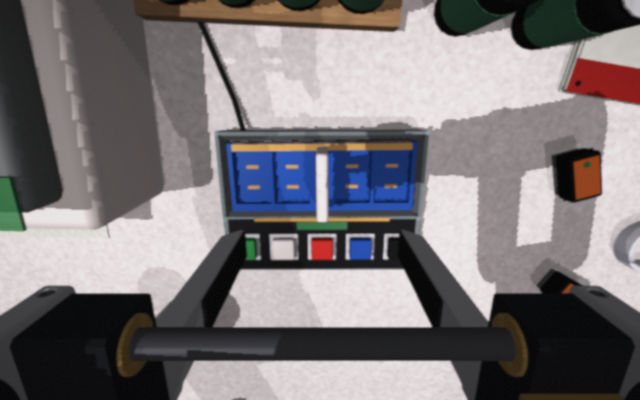

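The wrist view looks straight down on the rack: handle top as a white bar at columns 316–328, rows 152–222; keys in row 248 (red at 321); strip at the far rim, row 147.

Run:
```python
from h import *
c=dict(np.load('pics/w1.npz'))
hsv=cv2.cvtColor(c['image'],cv2.COLOR_RGB2HSV)
m=cv2.inRange(hsv,np.array((0,0,125)),np.array((180,60,255)))
n,l,st,ce=cv2.connectedComponentsWithStats(m[140:275,225:425])
for i in range(1,n):
    if 100<st[i,4]<6000: print(st[i]+[225,140,0,0,0],ce[i]+[225,140], plane(c,*(ce[i]+[225,140]),.082).round(4),plane(c,*(ce[i]+[225,140]),.043).round(4))
for nm,lo,hi in [('red',(0,160,80),(6,255,255)),('blue',(100,120,60),(125,255,255))]:
    for k in blobs(c,lo,hi,60):
        b=cv2.boundingRect(k)
        if 225<b[0]<425 and 140<b[1]<280:
            u=[b[0]+(b[2]-1)/2,b[1]+(b[3]-1)/2]; print(nm,b,plane(c,*u,.043).round(4))
for u in [(217,131),(429,131)]: print(plane(c,*u,.032).round(4))
```

```text
[291 153  48  70 871] [321.09529277 188.69001148] [0.5885 0.2474 0.082 ] [0.5778 0.2462 0.043 ]
[389 183  36  56 357] [419.59103641 213.99439776] [0.5745 0.1455 0.082 ] [0.562  0.1311 0.043 ]
[270 234  28  26 604] [282.18211921 246.87913907] [0.5211 0.28   0.082 ] [0.5017 0.2829 0.043 ]
[308 234  28  26 177] [317.8079096  240.51977401] [0.5329 0.244  0.082 ] [0.515  0.2423 0.043 ]
[345 234  30  26 202] [355.62376238 241.63366337] [0.5364 0.2049 0.082 ] [0.519  0.1981 0.043 ]
[383 234  16  26 134] [386.96268657 243.91044776] [0.5379 0.1722 0.082 ] [0.5206 0.1612 0.043 ]
[238 269 169   6 997] [321.91374122 271.5225677 ] [0.4975 0.2353 0.082 ] [0.4751 0.2325 0.043 ]
red (312, 239, 20, 22) [0.504  0.2366 0.043 ]
blue (350, 238, 22, 23) [0.5103 0.191  0.043 ]
blue (226, 143, 90, 69) [0.5842 0.303  0.043 ]
blue (328, 141, 90, 70) [0.5997 0.1919 0.043 ]
[0.6255 0.3662 0.032 ]
[0.6539 0.1371 0.032 ]
```

Call:
arm_command --pt "0 3 1 -30 0" --pt "0 0 0 -37 0" --pt "0 0 0 -37 0" --pt "0 0 0 -30 0" --pt "0 0 0 -15 0" --pt "0 0 0 0 0" --pt "0.5 0 0 0 0" --pt "1 0 0 0 0" --grip_force 40

```text
time: 2.18
ee_pos: [0.5903, 0.2466, 0.0727]
ee_rot: [[0.993, 0.118, 0.003], [0.118, -0.993, 0.001], [0.003, -0.0, -1.0]]
contact_force: [-0.1, 0.4, 0.7]
opening: 0.0838
grip_force: 0.0
```

Call:
arm_command --pt "1 0 0 0 0" --pt "1 0 0 0 0" --pt "1 0 0 0 0" --pt "1 0 0 0 0"

```text
time: 2.52
ee_pos: [0.5895, 0.2472, 0.0717]
ee_rot: [[0.993, 0.119, 0.002], [0.119, -0.993, 0.0], [0.002, -0.0, -1.0]]
contact_force: [-0.1, -0.3, 0.0]
opening: 0.0576
grip_force: 0.0
```

Call:
arm_command --pt "1 0 0 -1 0" --pt "1 0 0 0 0" --pt "1 0 0 0 0" --pt "1 0 0 0 0" --pt "1 0 0 0 0" --pt "1 0 0 0 0" --pt "1 0 0 0 0" --pt "1 0 0 0 0"

```text
time: 3.18
ee_pos: [0.589, 0.2471, 0.0695]
ee_rot: [[0.993, 0.119, -0.0], [0.119, -0.993, 0.0], [-0.0, -0.0, -1.0]]
contact_force: [-0.1, 0.4, -0.4]
opening: 0.0119
grip_force: 40.0
```

Call:
arm_command --pt "1 0 0 0 0" --pt "1 0 0 4 0" --pt "1 0 0 10 0" --pt "1 0 0 10 0" --pt "1 0 0 25 0" --pt "1 0 0 30 0" --pt "1 0 0 35 0" --pt "1 0 0 35 0"

```text
time: 3.85
ee_pos: [0.5885, 0.2468, 0.2202]
ee_rot: [[0.993, 0.118, -0.001], [0.118, -0.993, -0.0], [-0.001, 0.0, -1.0]]
contact_force: [0.6, 0.4, -3.6]
opening: 0.0118
grip_force: 40.0
```

Call:
arm_command --pt "1 0 0 0 0.06" --pt "1 0 0 0 0.125" --pt "1 0 0 0 0.125" --pt "1 0 0 0 0.125" --pt "1 0 0 0 0.125" --pt "1 0 0 0 0.125" --pt "1 0 0 0 0.125" --pt "1 0 0 0 0.125"

```text
time: 4.52
ee_pos: [0.589, 0.247, 0.2195]
ee_rot: [[0.489, 0.872, 0.001], [0.872, -0.489, 0.0], [0.0, 0.001, -1.0]]
contact_force: [-0.2, 0.1, -3.9]
opening: 0.0114
grip_force: 40.0
```

Call:
arm_command --pt "1 0 0 0 0.125" --pt "1 0 0 0 0.125" --pt "1 0 0 0 0.125" --pt "1 0 0 0 0.125" --pt "1 0 0 0 0.125" --pt "1 0 0 0 0.125" --pt "1 0 0 0 0.125" --pt "1 0 0 0 0.125"

```text
time: 5.18
ee_pos: [0.589, 0.247, 0.2195]
ee_rot: [[-0.47, 0.883, 0.001], [0.883, 0.47, 0.0], [-0.0, 0.001, -1.0]]
contact_force: [0.4, 1.0, -2.8]
opening: 0.0116
grip_force: 40.0
```

Call:
arm_command --pt "1 0 0 0 0.125" --pt "1 0 0 0 0.125" --pt "1 0 0 0 0.125" --pt "1 0 0 0 0.125" --pt "1 0 0 0 0.125" --pt "1 0 0 0 0.125" --pt "1 0 0 0 0.125" --pt "1 0 0 0 0.125"

```text
time: 5.85
ee_pos: [0.589, 0.2469, 0.2195]
ee_rot: [[-0.997, 0.082, 0.001], [0.082, 0.997, 0.0], [-0.001, 0.0, -1.0]]
contact_force: [0.9, 0.6, -2.5]
opening: 0.0114
grip_force: 40.0
```

Call:
arm_command --pt "1 0 0 0 0.125" --pt "1 0 0 0 0.085" --pt "1 0 0 0 0" --pt "1 0 0 0 0" --pt "1 0 0 0 0" --pt "1 0 0 0 0"

```text
time: 6.35
ee_pos: [0.589, 0.247, 0.2188]
ee_rot: [[-0.993, -0.121, 0.0], [-0.121, 0.993, 0.0], [-0.0, 0.0, -1.0]]
contact_force: [-0.0, 0.7, -4.3]
opening: 0.0114
grip_force: 40.0
```

Run:
```python
from h import *
s=manip.observe(); print(s['ee_pos'],s['ee_rot'],s['opening'],s['grip_force'],s['time'],s['wrist_torque'])
c=cam('wrist','wrist2.png'); np.savez('pics/w2.npz',**c)
```

```text
[0.58900237 0.24696647 0.21875995] [[-9.92703768e-01 -1.20578622e-01  1.57141937e-04]
 [-1.20578596e-01  9.92703770e-01  1.65024026e-04]
 [-1.75893763e-04  1.44872018e-04 -9.99999974e-01]] 0.011428265853572908 39.98400092124939 6.35 [ 0.0793271  -0.04440985 -0.0376019 ]
```

View pics/wrist2.png

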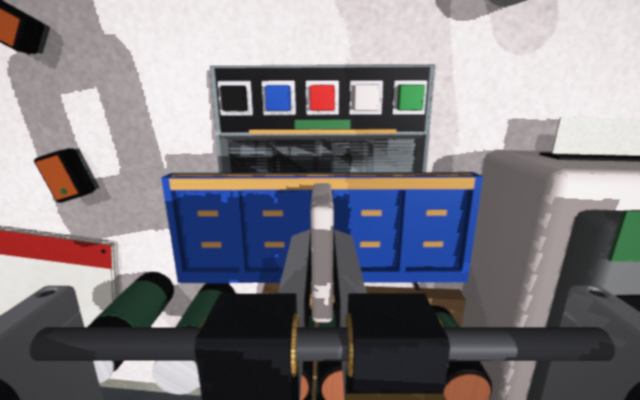

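The rack hangs level, its strip now toward the keys (strip row 183, rack corners (163,176) and (481,175)); base front corners at (212,67) and (434,66).

Run:
```python
from h import *
c=dict(np.load('pics/w2.npz'))
hsv=cv2.cvtColor(c['image'],cv2.COLOR_RGB2HSV)
def rep(nm,a,b,z):
    a=plane(c,*a,z)[:2];b=plane(c,*b,z)[:2];d=b-a;print(nm,((a+b)/2).round(4),'len',np.hypot(*d).round(4),'yaw',np.arctan2(-d[0],d[1]).round(4))
rep('rack front',(163,176),(481,175),.182); rep('rack far bottom',(178,283),(470,282),.182)
rep('base front',(211,67),(434.5,66),.032)
rep('panel/well',(217,135),(430,134),.032)
for nm,lo,hi in [('red',(0,160,80),(6,255,255)),('blue',(100,120,60),(125,255,255)),('green',(50,120,60),(80,255,255))]:
    for k in blobs(c,lo,hi,200):
        b=cv2.boundingRect(k)
        if b[1]<120 and 200<b[0]<440: print(nm,b,plane(c,b[0]+b[2]/2-.5,b[1]+b[3]/2-.5,.043).round(4))
```

```text
rack front [0.5522 0.2426] len 0.2065 yaw 0.1251
rack far bottom [0.6305 0.2536] len 0.2107 yaw 0.1257
base front [0.4725 0.2337] len 0.23 yaw 0.1261
panel/well [0.5409 0.243 ] len 0.2326 yaw 0.1265
red (311, 86, 23, 24) [0.5029 0.2367 0.043 ]
blue (265, 86, 26, 25) [0.5089 0.1915 0.043 ]
green (398, 86, 25, 23) [0.4915 0.326  0.043 ]
```

Call:
arm_command --pt "1 0 0 -30 0.005" --pt "1 0 0 -35 0" --pt "1 0 0 -30 0" --pt "1 0 0 -20 0" --pt "1 0 0 -10 0" --pt "1 0 0 -5 0" --pt "1 0 0 0 0"

```text
time: 6.98
ee_pos: [0.5888, 0.2469, 0.0879]
ee_rot: [[-0.992, -0.127, -0.001], [-0.127, 0.992, -0.0], [0.001, -0.0, -1.0]]
contact_force: [0.2, 0.2, -3.4]
opening: 0.0117
grip_force: 40.0
```

Call:
arm_command --pt "1 0 0 -4 0" --pt "1 0 0 -4 0" --pt "1 0 0 -4 0" --pt "1 0 0 -3 0" --pt "1 0 0 0 0"

```text
time: 7.4
ee_pos: [0.5883, 0.2473, 0.0759]
ee_rot: [[-0.992, -0.127, -0.001], [-0.127, 0.992, 0.001], [0.001, 0.001, -1.0]]
contact_force: [-6.9, -0.5, 4.9]
opening: 0.0119
grip_force: 40.0
```

Call:
arm_command --pt "1 -1 0 0 0" --pt "1 -0.5 0 -1 0" --pt "1 0 0 -1 0" --pt "1 0 0 -1 0" --pt "1 0 0 0 0" --pt "1 0 0 0 0"

```text
time: 7.9
ee_pos: [0.5872, 0.2472, 0.0741]
ee_rot: [[-0.992, -0.127, 0.001], [-0.127, 0.992, 0.001], [-0.001, 0.001, -1.0]]
contact_force: [-7.9, -1.8, 11.0]
opening: 0.0118
grip_force: 40.0
```

Call:
arm_command --pt "1 -1 -0.3 0 0" --pt "1 -1 0 0 0" --pt "1 0 0 0 0" --pt "1 0 0 0 0"

```text
time: 8.23
ee_pos: [0.5855, 0.2465, 0.0695]
ee_rot: [[-0.992, -0.127, -0.0], [-0.127, 0.992, -0.0], [0.0, -0.0, -1.0]]
contact_force: [-0.7, 0.1, 2.6]
opening: 0.0116
grip_force: 40.0
```

Call:
arm_command --pt "0.5 0 0 0 0" --pt "0 0 0 0 0" --pt "0 0 0 0 0" --pt "0 0 0 0 0" --pt "0 0 0 20 0" --pt "0 0 0 35 0" --pt "0 0 0 40 0" --pt "0 0 0 40 0" --grip_force 10

```text
time: 8.9
ee_pos: [0.585, 0.2465, 0.2063]
ee_rot: [[-0.992, -0.127, -0.001], [-0.127, 0.992, -0.0], [0.002, -0.0, -1.0]]
contact_force: [1.4, -0.3, 0.6]
opening: 0.0614
grip_force: 0.0
```

Call:
arm_command --pt "0 0 0 15 0" --pt "0 0 0 0 0" --pt "0 0 0 0 0"

```text
time: 9.15
ee_pos: [0.5861, 0.2469, 0.2218]
ee_rot: [[-0.992, -0.127, 0.003], [-0.127, 0.992, 0.001], [-0.003, 0.001, -1.0]]
contact_force: [0.8, -0.3, -0.4]
opening: 0.0814
grip_force: 0.0
```

Run:
```python
from h import *
s=manip.observe(); print(s['ee_pos'],s['joints'],s['opening'],s['time'])
c=cam('wrist','wrist3.png'); np.savez('pics/w3.npz',**c)
c2=cam('scene'); print([t for t in trackers(c2) if t[1]<800 and 25<t[3]<80])
```

```text
[0.58611991 0.24688072 0.22182925] [ 3.09508063e-01  2.77963877e-01  1.14484155e+00  7.05169556e-05
  1.71558798e+00 -1.38850704e+00] 0.08135667010216056 9.15
[(array([293., 221.]), 624.4, -51.6, 39, 24, 24.4), (array([218., 211.]), 618.4, -284.1, 45, 27, 5.4), (array([289., 186.]), 471.8, -96.0, 44, 25, 67.1), (array([232., 174.]), 444.4, -296.9, 46, 26, 81.5)]
```

View pics/wrist3.png

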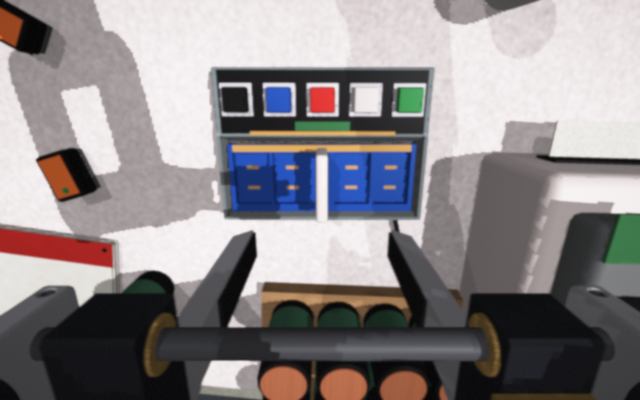

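The rack sits home with its strip next to the keys (row 148); pocket contact pairs are visible at columns 252, 291, 352, 390. I'll measure the pocket centres from it.

Run:
```python
from h import *
c=dict(np.load('pics/w3.npz'))
hsv=cv2.cvtColor(c['image'],cv2.COLOR_RGB2HSV)
for k in blobs(c,(8,90,90),(25,255,255),10):
    b=cv2.boundingRect(k)
    if 215<b[0]<430 and 125<b[1]<220:
        u=(b[0]+b[2]/2-.5,b[1]+b[3]/2-.5); print(b,[plane(c,*u,z)[:2].round(4) for z in (.025,.032)])
m=cv2.inRange(hsv,np.array((100,120,40)),np.array((130,255,255))); m[:135]=0;m[225:]=0;m[:,:215]=0;m[:,430:]=0
pts=np.argwhere(m)[:,::-1]; P=np.array([plane(c,*p,.032)[:2] for p in pts],np.float32)
print(cv2.minAreaRect(P*1000))
```

```text
(288, 186, 10, 3) [array([0.6048, 0.2146]), array([0.6028, 0.215 ])]
(249, 186, 10, 3) [array([0.6106, 0.169 ]), array([0.6085, 0.1703])]
(386, 166, 10, 3) [array([0.5664, 0.3246]), array([0.5652, 0.3229])]
(347, 166, 10, 3) [array([0.5722, 0.2799]), array([0.5708, 0.279 ])]
(287, 166, 11, 3) [array([0.581 , 0.2116]), array([0.5795, 0.2121])]
(248, 166, 10, 3) [array([0.5868, 0.1663]), array([0.5852, 0.1676])]
(233, 145, 178, 7) [array([0.5548, 0.2427]), array([0.5538, 0.2425])]
(249, 130, 147, 5) [array([0.537 , 0.2409]), array([0.5363, 0.2408])]
((588.017822265625, 246.8818359375), (80.00765991210938, 211.8138427734375), 7.339709281921387)
```

Run:
```python
from h import *
c=cam('scene')
for n,u,z in [('can1',(315,240),.135),('can2',(348,247),.135),('can1b',(315,277),0),('can2b',(347,283),0),('trayfl',(375,275),.01),('trayfr',(480,268),.01),('tape',(260,203),.024),('cup',(452,170),.09),('cap1',(392,254),.1),('plate_nl',(232,241),.0125),('plate_nr',(300,250),.0125),('plate_fr',(292,294),.0125),('markerL',(260,164),.011),('markerR',(290,170),.011)]:
    print(n,plane(c,*u,z).round(3))
```

```text
can1 [0.78  0.038 0.135]
can2 [0.788 0.123 0.135]
can1b [0.79  0.042 0.   ]
can2b [0.795 0.13  0.   ]
trayfl [0.763 0.201 0.01 ]
trayfr [0.687 0.482 0.01 ]
tape [ 0.554 -0.173  0.024]
cup [0.363 0.411 0.09 ]
cap1 [0.76  0.235 0.1  ]
plate_nl [ 0.715 -0.214  0.012]
plate_nr [ 0.713 -0.014  0.012]
plate_fr [ 0.865 -0.006  0.012]
markerL [ 0.343 -0.23   0.011]
markerR [ 0.358 -0.118  0.011]
```

Call:
arm_command --pt "0.23 3.5 -27 0 -0.118" --pt "0.23 3.5 -27 0 -0.118" --pt "0.23 3.5 -27 0 -0.118" --pt "0.23 3.5 -27 0 -0.118" --pt "0.23 3.5 -27 0 -0.118" --pt "0.23 3.5 -27 -10 -0.118" --pt "0.23 3.5 -27 -20 -0.118" --pt "0.23 3.5 -27 -20 -0.118" --grip_force 10

```text
time: 9.97
ee_pos: [0.613, 0.0294, 0.1683]
ee_rot: [[-0.68, 0.733, -0.002], [0.733, 0.68, 0.0], [0.001, -0.001, -1.0]]
contact_force: [0.6, -0.4, -1.4]
opening: 0.0724
grip_force: 0.0
```

Call:
arm_command --pt "0.23 3.5 -27 -20 -0.118" --pt "0.23 3.5 -27 -20 -0.118" --pt "0.23 3.5 -28 -20 -0.118" --pt "0.23 0 0 0 0" --pt "0.23 0 0 0 0"

```text
time: 10.38
ee_pos: [0.6216, -0.0522, 0.106]
ee_rot: [[-0.388, 0.922, -0.008], [0.922, 0.388, 0.002], [0.005, -0.007, -1.0]]
contact_force: [-0.2, -0.3, 0.4]
opening: 0.0723
grip_force: 0.0
```

Run:
```python
from h import *
s=manip.observe(); print(s['ee_pos'],np.arctan2(s['ee_rot'][1,1],s['ee_rot'][0,1]),s['opening'],s['time'])
for n in ('wrist','scene'):
    c=cam(n,'w4.png'); print([t for t in trackers(c) if t[1]<800 and 25<t[3]<80])
```

```text
[ 0.62160509 -0.05220106  0.10600482] 0.39844275101306964 0.07225105194350218 10.3833
[(array([326., 212.]), 625.3, -50.8, 46, 28, 23.0), (array([120., 188.]), 470.0, -94.8, 47, 28, 67.3)]
[(array([293., 221.]), 625.5, -51.7, 45, 28, 22.5), (array([219., 210.]), 617.9, -284.2, 38, 24, 3.6), (array([232., 174.]), 444.4, -296.8, 46, 28, 83.2)]
```

Call:
arm_command --pt "0.23 3 1 -20 0.003" --pt "0.23 0 0 -25 0" --pt "0.23 0 0 -22 0" --pt "0.23 0 0 -12 0" --pt "0.23 0 0 -3 0" --pt "0.3 0 0 0 0" --pt "0.5 0 0 0 0" --pt "0.5 0 0 0 0"

```text
time: 11.15
ee_pos: [0.6283, -0.0503, 0.0307]
ee_rot: [[-0.393, 0.92, 0.003], [0.92, 0.393, -0.001], [-0.002, 0.003, -1.0]]
contact_force: [-0.5, 0.1, 0.5]
opening: 0.0558
grip_force: 4.1
```

Call:
arm_command --pt "0.5 0 0 0 0" --pt "0.5 0 0 0 0"

```text
time: 11.32
ee_pos: [0.6283, -0.0503, 0.0306]
ee_rot: [[-0.392, 0.92, 0.004], [0.92, 0.392, -0.0], [-0.002, 0.003, -1.0]]
contact_force: [-0.7, 0.1, 4.1]
opening: 0.0557
grip_force: 10.0
```

Call:
arm_command --pt "0.5 0 0 10 0" --pt "0.5 0 0 25 0" --pt "0.5 -2 18 30 -0.03" --pt "0.5 -4 25 15 -0.035" --pt "0.5 -4 28 0 -0.035" --pt "0.5 -4 28 0 -0.035" --pt "0.5 -4 28 0 -0.035" --pt "0.5 -4 28 0 -0.035"

```text
time: 11.98
ee_pos: [0.6048, 0.1057, 0.1095]
ee_rot: [[-0.194, 0.981, 0.001], [0.981, 0.194, -0.0], [-0.0, 0.001, -1.0]]
contact_force: [0.0, -0.2, -1.1]
opening: 0.056
grip_force: 10.0
```

Call:
arm_command --pt "0.5 -4 28 0 -0.034" --pt "0.5 -3 22 0 -0.03" --pt "0.5 -1 13 0 0" --pt "0.5 0 0 0 0" --pt "0.5 0 0 0 0" --pt "0.5 0 0 0 0"

```text
time: 12.48
ee_pos: [0.5973, 0.1664, 0.1086]
ee_rot: [[-0.133, 0.991, 0.0], [0.991, 0.133, -0.001], [-0.001, 0.0, -1.0]]
contact_force: [0.2, -0.3, -0.3]
opening: 0.0559
grip_force: 10.0
```

Run:
```python
from h import *
s=manip.observe(); print(s['ee_pos'],np.arctan2(s['ee_rot'][1,1],s['ee_rot'][0,1]),s['opening'],s['grip_force'],s['time'])
for n in ('scene','side'):
    c=cam(n,n+'5.png'); print([t for t in trackers(c) if t[1]<800 and 25<t[3]<80])
```

```text
[0.59730783 0.16640523 0.10858144] 0.13341680506313952 0.055916824787137505 9.997578710317612 12.4833
[(array([218., 211.]), 618.4, -284.1, 45, 27, 5.4), (array([290., 186.]), 470.4, -94.0, 41, 22, 66.5), (array([232., 174.]), 443.9, -296.7, 46, 27, 83.2)]
[(array([342., 313.]), 442.6, -296.8, 47, 29, 82.3), (array([412., 280.]), 617.8, -283.8, 46, 28, 5.2), (array([315., 244.]), 470.3, -95.1, 38, 21, 67.4), (array([321., 155.]), 653.0, 290.7, 52, 32, 6.0)]
```

Call:
arm_command --pt "0.5 1 1 -20 -0.004" --pt "0.5 0 0 -18 0" --pt "0.5 0 0 -8 0" --pt "0.5 0 0 -4 0" --pt "0.5 0 0 -2 0" --pt "0.5 0 0 0 0" --pt "0.5 0 0 0 0"

```text
time: 13.17
ee_pos: [0.5987, 0.1686, 0.0576]
ee_rot: [[-0.129, 0.992, 0.002], [0.992, 0.129, 0.0], [0.0, 0.002, -1.0]]
contact_force: [-0.1, -0.3, -0.7]
opening: 0.0559
grip_force: 10.0
```

Call:
arm_command --pt "0.5 0 -0.5 -1.5 0" --pt "0.5 0 0 -1 0" --pt "0.5 0 0 0 0" --pt "0.23 0 0 0 0" --pt "0.23 0 0 0 0" --pt "0.23 0 0 0 0" --pt "0.23 0 0 10 0" --pt "0.23 0 0 30 0"

```text
time: 13.83
ee_pos: [0.5943, 0.1675, 0.0888]
ee_rot: [[-0.13, 0.991, -0.011], [0.992, 0.13, -0.002], [-0.001, -0.012, -1.0]]
contact_force: [-0.3, -0.5, -0.8]
opening: 0.0721
grip_force: 0.0
```

Call:
arm_command --pt "0.23 0 0 35 0" --pt "0.23 0 0 35 0" --pt "0.23 0 0 20 0" --pt "0.23 0 0 0 0"

```text
time: 14.17
ee_pos: [0.601, 0.1688, 0.192]
ee_rot: [[-0.13, 0.991, 0.013], [0.992, 0.13, 0.002], [0.001, 0.013, -1.0]]
contact_force: [1.4, 1.0, 0.4]
opening: 0.0725
grip_force: 0.0
```

Run:
```python
from h import *
s=manip.observe(); print(s['ee_pos'],np.arctan2(s['ee_rot'][1,1],s['ee_rot'][0,1]),s['opening'],s['time'])
c=cam('wrist','w6.png'); print(trackers(c,z=.059)); print(trackers(c))
for n in ('scene','side'):
    c=cam(n); print([t for t in trackers(c) if t[1]<800 and 25<t[3]<80])
```

```text
[0.60096863 0.1688336  0.19199158] 0.13010276208097182 0.07246344807720966 14.1667
[(array([317., 191.]), 599.7, 168.6, 47, 29, 7.3), (array([636., 177.]), 905.2, 221.7, 41, 8, -66.2), (array([582., 167.]), 848.7, 226.9, 63, 62, 37.8), (array([608.,  75.]), 840.4, 306.7, 62, 58, -66.2), (array([625.,   5.]), 833.2, 362.0, 29, 8, 7.7)]
[(array([317., 191.]), 600.6, 161.5, 51, 32, 7.3), (array([636., 177.]), 931.8, 219.1, 44, 8, -66.2), (array([582., 167.]), 870.5, 224.8, 68, 67, 37.8), (array([608.,  75.]), 861.5, 311.3, 68, 62, -66.2), (array([625.,   5.]), 853.7, 371.2, 32, 9, 7.7)]
[(array([369., 219.]), 572.7, 168.7, 49, 30, 4.7), (array([218., 211.]), 618.4, -284.1, 45, 27, 5.4), (array([290., 186.]), 469.7, -93.8, 40, 21, 63.4), (array([232., 174.]), 443.9, -296.7, 46, 27, 83.2)]
[(array([342., 313.]), 442.4, -296.8, 47, 29, 82.6), (array([412., 280.]), 617.8, -283.8, 46, 28, 5.2), (array([315., 243.]), 469.9, -93.1, 35, 20, 66.4), (array([320., 170.]), 614.7, 205.8, 48, 30, 8.2)]
```

View pics/w6.png

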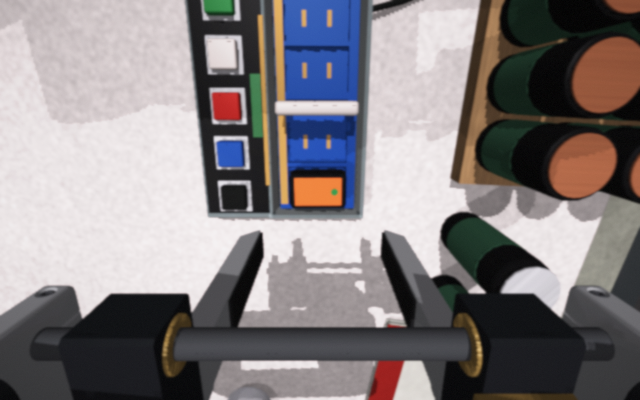

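Tracker 1 sits squarely in pocket 4 (orange at (317,191)), matching the pocket centre and rack angle. Next the one at (0.470, −0.0945).

Call:
arm_command --pt "0.23 -14 -29 0 0.116" --pt "0.23 -14 -29 0 0.116" --pt "0.23 -14 -29 0 0.116" --pt "0.23 -14 -29 0 0.116" --pt "0.23 -14 -29 0 0.116" --pt "0.23 -14 -29 -20 0.116" --pt "0.23 -15 -29 -20 0.116" --pt "0.23 -15 -29 -20 0.116"

```text
time: 14.98
ee_pos: [0.4817, -0.0646, 0.1209]
ee_rot: [[-0.874, 0.485, -0.004], [0.485, 0.874, 0.001], [0.004, -0.001, -1.0]]
contact_force: [0.3, -0.2, -1.0]
opening: 0.0722
grip_force: 0.0
```

Call:
arm_command --pt "0.23 -15 -30 -20 0.119" --pt "0.23 0 0 -30 0" --pt "0.23 0 0 -25 0" --pt "0.23 0 0 0 0" --pt "0.23 0 0 0 0" --pt "0.23 0 0 0 0"

```text
time: 15.48
ee_pos: [0.4694, -0.0928, 0.0495]
ee_rot: [[-0.923, 0.386, -0.001], [0.386, 0.923, 0.0], [0.001, 0.0, -1.0]]
contact_force: [0.7, -0.1, -0.1]
opening: 0.0725
grip_force: 0.0
```

Call:
arm_command --pt "0.23 0.5 -1.5 -14 0" --pt "0.23 0 0 -8 0" --pt "0.23 0 0 0 0" --pt "0.5 0 0 0 0" --pt "0.5 0 0 0 0" --pt "0.5 0 0 0 0" --pt "0.5 0 0 0 0" --pt "0.5 0 0 0 0"

```text
time: 16.15
ee_pos: [0.4706, -0.0947, 0.0285]
ee_rot: [[-0.922, 0.386, 0.002], [0.386, 0.922, -0.0], [-0.002, 0.0, -1.0]]
contact_force: [-0.1, 0.2, 3.6]
opening: 0.0558
grip_force: 10.0
```

Call:
arm_command --pt "0.5 0 0 10 0" --pt "0.5 0 0 30 0" --pt "0.5 6 15 35 -0.07" --pt "0.5 12 31 20 -0.105" --pt "0.5 12 31 0 -0.105" --pt "0.5 12 31 0 -0.105" --pt "0.5 12 31 0 -0.105" --pt "0.5 12 31 0 -0.105"

```text
time: 16.82
ee_pos: [0.5362, 0.0769, 0.1234]
ee_rot: [[-0.543, 0.84, 0.001], [0.84, 0.543, 0.0], [-0.0, 0.001, -1.0]]
contact_force: [0.3, -0.3, -0.7]
opening: 0.0558
grip_force: 10.0
```

Call:
arm_command --pt "0.5 12 31 0 -0.105" --pt "0.5 12 31 0 -0.105" --pt "0.5 12 31 0 -0.105" --pt "0.5 12 30 0 -0.105" --pt "0.5 8 15 0 -0.031" --pt "0.5 0 0 0 0" --pt "0.5 0 0 0 0" --pt "0.5 0 0 0 0"

```text
time: 17.48
ee_pos: [0.5915, 0.2125, 0.1225]
ee_rot: [[-0.128, 0.992, -0.001], [0.992, 0.128, -0.001], [-0.001, -0.001, -1.0]]
contact_force: [-0.4, 0.1, -0.7]
opening: 0.0559
grip_force: 10.0
```

Call:
arm_command --pt "0.5 1 0.5 -25 0" --pt "0.5 0 0 -25 0" --pt "0.5 0 0 -10 0" --pt "0.5 0 0 -4 0" --pt "0.5 0 0 -3 0" --pt "0.5 0 0 -1 0" --pt "0.5 0 0 0 0" --pt "0.5 0 0 0 0"

```text
time: 18.15
ee_pos: [0.5938, 0.214, 0.0561]
ee_rot: [[-0.128, 0.992, 0.003], [0.992, 0.128, 0.001], [0.0, 0.003, -1.0]]
contact_force: [0.2, -0.2, 0.8]
opening: 0.0558
grip_force: 10.0
```

Call:
arm_command --pt "0.5 -0.5 -0.5 -1.5 0" --pt "0.5 0 0 -1 0" --pt "0.5 0 0 0 0" --pt "0.23 0 0 0 0" --pt "0.23 0 0 0 0" --pt "0.23 0 0 0 0" --pt "0.23 0 0 10 0" --pt "0.23 0 0 30 0"

```text
time: 18.82
ee_pos: [0.5888, 0.2124, 0.0867]
ee_rot: [[-0.128, 0.992, -0.011], [0.992, 0.128, -0.003], [-0.002, -0.012, -1.0]]
contact_force: [0.1, -0.3, -0.7]
opening: 0.0722
grip_force: 0.0
```

Call:
arm_command --pt "0.23 0 0 35 0" --pt "0.23 0 0 35 0" --pt "0.23 0 0 20 0" --pt "0.23 0 0 0 0"

```text
time: 19.15
ee_pos: [0.5953, 0.2142, 0.19]
ee_rot: [[-0.128, 0.992, 0.013], [0.992, 0.128, 0.003], [0.002, 0.013, -1.0]]
contact_force: [-0.3, 0.1, 1.8]
opening: 0.0726
grip_force: 0.0
```

```bash
cat > chk.py <<'E'
from h import *
s=manip.observe(); print(s['ee_pos'],np.arctan2(s['ee_rot'][1,1],s['ee_rot'][0,1]),s['opening'],s['time'])
c=cam('wrist','wlast.png'); print('pockets',[t for t in trackers(c,z=.059) if t[1]<700])
for n in ('scene','side'):
    c=cam(n,n+'last.png'); print(n,[t for t in trackers(c) if t[1]<700 and t[2]<0 and t[3]<80])
E
python3 chk.py
```

```text
[0.59533942 0.21423307 0.1900395 ] 0.1282255741263768 0.07261562019168605 19.15
pockets [(array([317., 235.]), 599.8, 168.8, 48, 30, 7.1), (array([317., 190.]), 593.8, 215.6, 47, 29, 7.2)]
scene [(array([218., 211.]), 618.5, -284.1, 45, 27, 5.4), (array([232., 174.]), 443.9, -296.7, 46, 27, 83.2)]
side [(array([342., 313.]), 442.4, -296.8, 47, 29, 82.6), (array([412., 280.]), 617.9, -283.9, 46, 28, 5.2)]
```

Call:
arm_command --pt "0.23 2 -38 0 -0.003" --pt "0.23 2 -38 0 -0.003" --pt "0.23 2 -38 0 -0.003" --pt "0.23 2 -38 0 -0.003" --pt "0.23 2 -38 0 -0.003" --pt "0.23 2 -38 0 -0.003" --pt "0.23 2 -38 0 -0.003" --pt "0.23 2 -38 0 -0.003"

```text
time: 19.97
ee_pos: [0.6068, -0.0921, 0.1787]
ee_rot: [[-0.104, 0.995, -0.005], [0.995, 0.104, 0.001], [0.002, -0.005, -1.0]]
contact_force: [0.1, -0.6, 0.5]
opening: 0.0727
grip_force: 0.0
```

Call:
arm_command --pt "0.23 2 -38 0 -0.003" --pt "0.23 2 -38 0 -0.003" --pt "0.23 2 -38 -20 -0.003" --pt "0.23 2 -38 -30 -0.003" --pt "0.23 1 -40 -30 0" --pt "0.23 0 -1 -25 0" --pt "0.23 0 0 -20 0" --pt "0.23 0 0 0 0"

```text
time: 20.63
ee_pos: [0.6116, -0.2688, 0.0569]
ee_rot: [[-0.09, 0.996, -0.015], [0.996, 0.09, 0.008], [0.009, -0.014, -1.0]]
contact_force: [-0.5, 0.6, -1.3]
opening: 0.0722
grip_force: 0.0
```

Call:
arm_command --pt "0.23 0 0 0 0" --pt "0.23 0 0 0 0"

```text
time: 20.8
ee_pos: [0.6169, -0.27, 0.0667]
ee_rot: [[-0.093, 0.996, -0.0], [0.996, 0.093, 0.0], [0.0, -0.0, -1.0]]
contact_force: [0.4, -0.2, 0.3]
opening: 0.0722
grip_force: 0.0
```

```bash
python3 chk.py
python3 - <<'E'
from h import *
c=cam('wrist'); print(trackers(c,z=.034))
c=cam('scene'); print([plane(c,*u,.04).round(3) for u in [(210,153),(223,140),(202,167),(235,133)]])
E
```

```text
[ 0.61688043 -0.27001967  0.06673366] 0.09264994918794811 0.07222907849391243 20.8
pockets [(array([321., 252.]), 617.7, -272.1, 41, 25, 3.9), (array([ 63., 245.]), 464.7, -282.9, 40, 24, 83.2)]
scene [(array([234., 175.]), 443.7, -290.7, 33, 25, 74.0)]
side [(array([343., 312.]), 443.6, -296.0, 45, 28, 83.8), (array([412., 280.]), 617.3, -283.9, 47, 28, 5.2)]
[(array([319., 249.]), 618.6, -284.6, 46, 28, 5.3), (array([ 63., 243.]), 443.6, -296.8, 45, 28, 83.1)]
[array([ 0.35 , -0.407,  0.04 ]), array([ 0.264, -0.388,  0.04 ]), array([ 0.431, -0.407,  0.04 ]), array([ 0.212, -0.359,  0.04 ])]
```

Call:
arm_command --pt "0.23 1.5 -10 0 0" --pt "0.23 0 -4.5 0 0" --pt "0.23 0 0 -15 0" --pt "0.23 0 0 -15 0" --pt "0.23 0 0 -9 0" --pt "0.23 0 0 0 0" --pt "0.23 0 0 0 0"

```text
time: 21.63
ee_pos: [0.6179, -0.2851, 0.0271]
ee_rot: [[-0.092, 0.996, -0.001], [0.996, 0.092, 0.001], [0.001, -0.001, -1.0]]
contact_force: [-0.5, -0.5, -0.3]
opening: 0.0723
grip_force: 0.0
```

Call:
arm_command --pt "0.5 0 0 0 0" --pt "0.5 0 0 0 0" --pt "0.5 0 0 0 0" --pt "0.5 0 0 0 0" --pt "0.5 0 0 0 0"

```text
time: 22.05
ee_pos: [0.619, -0.2853, 0.0291]
ee_rot: [[-0.092, 0.996, 0.002], [0.996, 0.092, -0.001], [-0.001, 0.002, -1.0]]
contact_force: [0.3, -0.4, 2.6]
opening: 0.0558
grip_force: 10.0
```

Call:
arm_command --pt "0.5 0 0 10 0" --pt "0.5 0 0 30 0" --pt "0.5 0 15 35 0" --pt "0.5 -2 30 30 0.002" --pt "0.5 -2 30 20 0.002" --pt "0.5 -2 30 0 0.002" --pt "0.5 -2 30 0 0.002" --pt "0.5 -2 30 0 0.002"

```text
time: 22.72
ee_pos: [0.6084, -0.1192, 0.1537]
ee_rot: [[-0.102, 0.995, 0.002], [0.995, 0.102, -0.0], [-0.0, 0.002, -1.0]]
contact_force: [0.6, 0.0, -0.5]
opening: 0.0559
grip_force: 10.0
```

Call:
arm_command --pt "0.5 -2 30 0 0.002" --pt "0.5 -2 30 0 0.002" --pt "0.5 -2 30 0 0.002" --pt "0.5 -2 30 0 0.002" --pt "0.5 -2 30 0 0.002" --pt "0.5 -2 30 0 0.002" --pt "0.5 -2 30 0 0.002" --pt "0.5 -2 30 0 0.002"

```text
time: 23.38
ee_pos: [0.592, 0.121, 0.1528]
ee_rot: [[-0.118, 0.993, 0.0], [0.993, 0.118, 0.0], [0.0, 0.0, -1.0]]
contact_force: [0.2, 0.5, -1.3]
opening: 0.0555
grip_force: 10.0
```

Call:
arm_command --pt "0.5 -2 30 0 0.002" --pt "0.5 -2 30 0 0.002" --pt "0.5 -2 30 0 0.004" --pt "0.5 -2 30 0 0.002" --pt "0.5 -1 20 0 0" --pt "0.5 0 0 0 0" --pt "0.5 0 0 0 0" --pt "0.5 0 0 0 0"

```text
time: 24.05
ee_pos: [0.5834, 0.2588, 0.1524]
ee_rot: [[-0.128, 0.992, 0.0], [0.992, 0.128, -0.001], [-0.001, -0.0, -1.0]]
contact_force: [0.2, -0.1, -0.6]
opening: 0.0559
grip_force: 10.0
```

Call:
arm_command --pt "0.5 0.5 22 0 0" --pt "0.5 0 0 0 0" --pt "0.5 0 0 -30 0" --pt "0.5 0 0 -30 0" --pt "0.5 0 0 -20 0" --pt "0.5 0 0 -8 0" --pt "0.5 0 0 0 0" --pt "0.5 0 0 0 0"

```text
time: 24.72
ee_pos: [0.5845, 0.2806, 0.0649]
ee_rot: [[-0.127, 0.992, 0.001], [0.992, 0.127, -0.0], [-0.0, 0.001, -1.0]]
contact_force: [-0.7, -0.1, -0.9]
opening: 0.056
grip_force: 10.0
```

Call:
arm_command --pt "0.5 -0.5 0.5 -4 0" --pt "0.5 0 0 -4 0" --pt "0.5 0 0 -2 0" --pt "0.5 0 0 -1 0" --pt "0.5 0 0 0 0" --pt "0.5 0 0 0 0"

```text
time: 25.22
ee_pos: [0.5837, 0.2821, 0.0541]
ee_rot: [[-0.128, 0.992, 0.001], [0.992, 0.128, 0.0], [0.0, 0.001, -1.0]]
contact_force: [-0.4, -0.8, 1.8]
opening: 0.0558
grip_force: 10.0
```

Call:
arm_command --pt "0.23 0 0 0 0" --pt "0.23 0 0 0 0" --pt "0.23 0 0 0 0" --pt "0.23 0 0 10 0" --pt "0.23 0 0 30 0" --pt "0.23 0 0 35 0" --pt "0.23 0 0 35 0" --pt "0.23 0 0 20 0"

```text
time: 25.88
ee_pos: [0.5847, 0.2825, 0.1891]
ee_rot: [[-0.128, 0.992, 0.007], [0.992, 0.128, 0.003], [0.002, 0.007, -1.0]]
contact_force: [1.0, -0.4, 0.6]
opening: 0.072
grip_force: 0.0
```

Call:
arm_command --pt "0.23 0 0 0 0" --pt "0.23 0 0 0 0"

```text
time: 26.05
ee_pos: [0.5843, 0.2824, 0.1858]
ee_rot: [[-0.128, 0.992, 0.004], [0.992, 0.128, 0.002], [0.001, 0.005, -1.0]]
contact_force: [-0.5, -0.1, -0.7]
opening: 0.0725
grip_force: 0.0
```

```bash
python3 chk.py
```

```text
[0.58431161 0.28237294 0.18581594] 0.1281703980941106 0.07245640754386916 26.05
pockets [(array([321., 297.]), 599.6, 168.9, 46, 27, 7.2), (array([321., 256.]), 593.9, 216.6, 47, 27, 7.3), (array([320., 192.]), 584.5, 283.0, 48, 29, 7.3)]
scene [(array([232., 174.]), 443.9, -296.7, 46, 27, 83.2)]
side [(array([342., 313.]), 442.4, -296.8, 47, 29, 82.6)]
```

Call:
arm_command --pt "0.23 -7 -30 0 0.07" --pt "0.23 -7 -30 0 0.07" --pt "0.23 -7 -30 0 0.07" --pt "0.23 -7 -30 0 0.07" --pt "0.23 -7 -30 0 0.07" --pt "0.23 -7 -30 0 0.07" --pt "0.23 -7 -30 0 0.07" --pt "0.23 -7 -30 0 0.07"

```text
time: 26.87
ee_pos: [0.5257, 0.0407, 0.1808]
ee_rot: [[-0.638, 0.77, -0.004], [0.77, 0.638, 0.0], [0.003, -0.003, -1.0]]
contact_force: [-0.1, -0.6, 0.2]
opening: 0.072
grip_force: 0.0
```

Call:
arm_command --pt "0.23 -8 -30 0 0.07" --pt "0.23 -8 -30 0 0.07" --pt "0.23 -8 -30 0 0.07" --pt "0.23 -8 -30 0 0.07" --pt "0.23 -8 -30 0 0.07" --pt "0.23 -8 -30 0 0.07" --pt "0.23 -8 -30 0 0.07" --pt "0.23 -8 -30 0 0.07"

```text
time: 27.53
ee_pos: [0.4618, -0.1988, 0.1809]
ee_rot: [[-0.949, 0.314, -0.004], [0.314, 0.949, 0.002], [0.004, 0.001, -1.0]]
contact_force: [0.8, -0.0, -0.2]
opening: 0.0725
grip_force: 0.0
```

Call:
arm_command --pt "0.23 -7 -30 -20 0.07" --pt "0.23 -7 -30 -25 0.07" --pt "0.23 -7 -30 -25 0.06" --pt "0.23 0 -9 -25 0" --pt "0.23 0 0 -20 0" --pt "0.23 0 0 0 0" --pt "0.23 0 0 0 0" --pt "0.23 0 0 0 0"

```text
time: 28.2
ee_pos: [0.4426, -0.2967, 0.0685]
ee_rot: [[-0.993, 0.122, -0.0], [0.122, 0.993, 0.0], [0.0, 0.0, -1.0]]
contact_force: [0.0, 0.1, 1.4]
opening: 0.0722
grip_force: 0.0
```

```bash
python3 chk.py
python3 - <<'E'
from h import *
c=cam('wrist'); print(trackers(c,z=.034))
E
```

```text
[ 0.44259947 -0.29674142  0.0684833 ] 1.4486700935155945 0.07219975681175542 28.2
pockets [(array([320., 229.]), 432.1, -296.0, 40, 24, 83.1)]
scene [(array([233., 174.]), 441.8, -297.4, 43, 23, 79.6)]
side [(array([339., 314.]), 437.4, -296.6, 46, 19, 83.4)]
[(array([321., 226.]), 442.0, -297.4, 46, 27, 83.1)]
```

Call:
arm_command --pt "0.23 0 0 -15 0" --pt "0.23 0 0 -15 0" --pt "0.23 0 0 -10 0" --pt "0.23 0 0 0 0" --pt "0.5 0 0 0 0" --pt "0.5 0 0 0 0" --pt "0.5 0 0 0 0" --pt "0.5 0 0 0 0"

```text
time: 29.07
ee_pos: [0.4432, -0.2976, 0.0295]
ee_rot: [[-0.992, 0.122, 0.002], [0.122, 0.992, -0.001], [-0.002, -0.001, -1.0]]
contact_force: [0.2, -0.1, 1.5]
opening: 0.0558
grip_force: 10.0
```

Call:
arm_command --pt "0.5 0 0 0 0" --pt "0.5 0 0 0 0"

```text
time: 29.23
ee_pos: [0.4431, -0.2976, 0.0294]
ee_rot: [[-0.992, 0.122, 0.002], [0.122, 0.992, -0.001], [-0.002, -0.001, -1.0]]
contact_force: [0.5, 1.2, 4.0]
opening: 0.0558
grip_force: 10.0
```

Call:
arm_command --pt "0.5 0 0 10 0" --pt "0.5 0 0 30 0" --pt "0.5 0 15 35 -0.05" --pt "0.5 6 30 30 -0.065" --pt "0.5 6 30 20 -0.065" --pt "0.5 6 30 0 -0.065" --pt "0.5 6 30 0 -0.065" --pt "0.5 6 30 0 -0.065"

```text
time: 29.9
ee_pos: [0.4724, -0.1316, 0.1535]
ee_rot: [[-0.877, 0.481, 0.001], [0.481, 0.877, -0.0], [-0.001, 0.0, -1.0]]
contact_force: [0.1, -0.5, -1.4]
opening: 0.056
grip_force: 10.0
```

Call:
arm_command --pt "0.5 7 30 0 -0.065" --pt "0.5 7 30 0 -0.065" --pt "0.5 7 30 0 -0.065" --pt "0.5 7 30 0 -0.065" --pt "0.5 7 30 0 -0.065" --pt "0.5 7 30 0 -0.065" --pt "0.5 7 30 0 -0.065" --pt "0.5 7 30 0 -0.065"

```text
time: 30.57
ee_pos: [0.528, 0.1087, 0.1526]
ee_rot: [[-0.523, 0.853, -0.0], [0.853, 0.523, -0.0], [0.0, -0.0, -1.0]]
contact_force: [1.0, -0.1, -0.7]
opening: 0.0558
grip_force: 10.0
```

Call:
arm_command --pt "0.5 7 30 0 -0.065" --pt "0.5 7 30 0 -0.065" --pt "0.5 7 30 0 -0.065" --pt "0.5 7 30 0 -0.065" --pt "0.5 7 30 0 -0.065" --pt "0.5 7 30 0 -0.065" --pt "0.5 7 30 0 -0.035" --pt "0.5 0 0 0 0"

```text
time: 31.23
ee_pos: [0.5768, 0.3223, 0.1513]
ee_rot: [[-0.132, 0.991, -0.001], [0.991, 0.132, 0.002], [0.003, -0.001, -1.0]]
contact_force: [0.2, -1.8, -1.0]
opening: 0.0557
grip_force: 10.0
```

Call:
arm_command --pt "0.5 0 0 0 0" --pt "0.5 0 0 0 0"

```text
time: 31.4
ee_pos: [0.5769, 0.3166, 0.1521]
ee_rot: [[-0.128, 0.992, -0.001], [0.992, 0.128, -0.001], [-0.001, -0.001, -1.0]]
contact_force: [-0.1, -0.0, -1.5]
opening: 0.0558
grip_force: 10.0
```

Call:
arm_command --pt "0.5 1 10 0 0" --pt "0.5 0 0 0 0" --pt "0.5 0 0 -30 0" --pt "0.5 0 0 -30 0" --pt "0.5 0 0 -20 0" --pt "0.5 0 0 -8 0" --pt "0.5 0 0 0 0" --pt "0.5 0 0 0 0"

```text
time: 32.07
ee_pos: [0.5786, 0.3269, 0.0652]
ee_rot: [[-0.127, 0.992, 0.001], [0.992, 0.127, 0.0], [0.0, 0.001, -1.0]]
contact_force: [1.2, 0.0, 0.2]
opening: 0.0562
grip_force: 10.0
```

Call:
arm_command --pt "0.5 -0.5 0 -4 0" --pt "0.5 0 0 -4 0" --pt "0.5 0 0 -2 0" --pt "0.5 0 0 -1 0" --pt "0.5 0 0 0 0" --pt "0.5 0 0 0 0"

```text
time: 32.57
ee_pos: [0.5782, 0.3273, 0.0545]
ee_rot: [[-0.128, 0.992, 0.001], [0.992, 0.128, 0.001], [0.0, 0.001, -1.0]]
contact_force: [0.3, 0.5, 3.4]
opening: 0.0561
grip_force: 10.0
```

Call:
arm_command --pt "0.23 0 0 0 0" --pt "0.23 0 0 0 0" --pt "0.23 0 0 0 0" --pt "0.23 0 0 10 0" --pt "0.23 0 0 30 0" --pt "0.23 0 0 35 0" --pt "0.23 0 0 35 0" --pt "0.23 0 0 20 0"

```text
time: 33.23
ee_pos: [0.579, 0.3278, 0.1893]
ee_rot: [[-0.128, 0.992, 0.006], [0.992, 0.128, 0.003], [0.002, 0.007, -1.0]]
contact_force: [0.2, 0.1, 0.9]
opening: 0.0726
grip_force: 0.0
```

Call:
arm_command --pt "0.23 2 -30 0 0" --pt "0.23 3 -30 0 0" --pt "0.23 2 -20 0 0" --pt "0.23 0 0 0 0" --pt "0.23 0 0 0 0" --pt "0.23 0 0 0 0"

```text
time: 33.73
ee_pos: [0.5847, 0.2478, 0.1838]
ee_rot: [[-0.128, 0.992, 0.0], [0.992, 0.128, 0.001], [0.001, 0.0, -1.0]]
contact_force: [0.5, -0.2, -0.4]
opening: 0.0725
grip_force: 0.0
```

```bash
python3 chk.py;python3 - <<'E'
from h import *
c=cam('wrist'); 
for nm,lo,hi in [('red',(0,160,80),(6,255,255)),('blue',(100,120,60),(125,255,255)),('green',(50,120,60),(80,255,255))]:
    for k in blobs(c,lo,hi,150):
        b=cv2.boundingRect(k); p=plane(c,b[0]+b[2]/2-.5,b[1]+b[3]/2-.5,.043)
        if p[0]<.53: print(nm,b,p.round(4))
E
```

```text
[0.58472404 0.24781622 0.18381232] 0.1283581710307011 0.07248668801775889 33.7333
pockets [(array([325., 269.]), 599.7, 169.0, 47, 29, 8.8), (array([326., 226.]), 594.1, 215.8, 47, 29, 7.4), (array([326., 157.]), 584.7, 283.7, 47, 29, 7.4), (array([326., 105.]), 579.0, 328.7, 47, 29, 7.4)]
scene []
side []
red (227, 177, 26, 25) [0.5044 0.2383 0.043 ]
blue (230, 220, 25, 24) [0.5095 0.1929 0.043 ]
green (218, 80, 29, 28) [0.4925 0.328  0.043 ]
```

View pics/wlast.png

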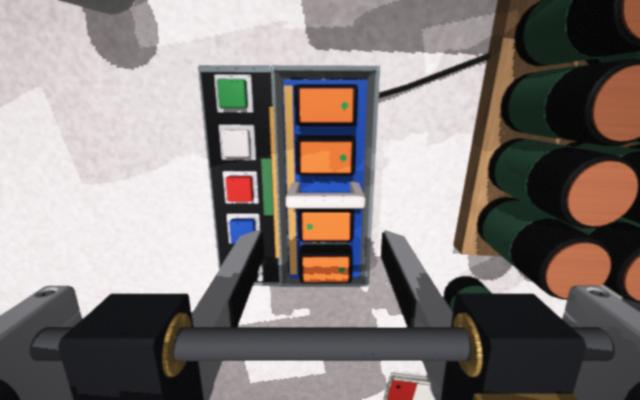

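All four trackers are in their pockets, orange up, and the angles match the rack (rows 105, 157, 226, 269). The keys are clear, so I'll press green at about (0.4915, 0.327).

Call:
arm_command --pt "1 -12 10 0 0" --pt "1 -12 10 0 0" --pt "1 -12 10 0 0" --pt "1 -12 10 0 0" --pt "1 -12 10 0 0" --pt "1 -12 10 -20 0" --pt "1 -12 10 -20 0" --pt "1 -9 9 -20 0"

```text
time: 34.6
ee_pos: [0.4899, 0.3279, 0.1236]
ee_rot: [[-0.129, 0.992, 0.002], [0.992, 0.129, 0.001], [0.001, 0.002, -1.0]]
contact_force: [-0.1, 0.6, 0.9]
opening: 0.0223
grip_force: 0.0
```

Call:
arm_command --pt "1 0 0 -20 0" --pt "1 0 0 -20 0" --pt "1 0 0 0 0" --pt "1 0 0 0 0" --pt "1 0 0 0 0" --pt "1 0 0 0 0"

```text
time: 35.1
ee_pos: [0.4927, 0.3269, 0.0856]
ee_rot: [[-0.128, 0.992, 0.003], [0.992, 0.128, 0.002], [0.001, 0.004, -1.0]]
contact_force: [0.0, -1.7, 0.9]
opening: 0.0005
grip_force: 0.0
```

Now press in small steps.

Call:
arm_command --pt "1 -1 0 -15 0" --pt "1 0 0 -10 0" --pt "1 0 0 -4 0" --pt "1 0 0 -4 0" --pt "1 0 0 -2 0" --pt "1 0 0 0 0" --pt "1 0 0 0 0" --pt "1 0 0 0 0"

```text
time: 35.77
ee_pos: [0.491, 0.3262, 0.0512]
ee_rot: [[-0.128, 0.992, 0.001], [0.992, 0.128, 0.0], [0.0, 0.001, -1.0]]
contact_force: [-3.5, -1.6, 10.0]
opening: 0.0005
grip_force: 4.8
```

Call:
arm_command --pt "1 0 0 15 0" --pt "1 0 0 15 0" --pt "1 0 0 0 0" --pt "1 3 -22.5 0 0" --pt "1 3 -22.5 0 0" --pt "1 0 0 0 0" --pt "1 0 0 0 0" --pt "1 0 0 0 0"

```text
time: 36.43
ee_pos: [0.4966, 0.2815, 0.078]
ee_rot: [[-0.127, 0.992, -0.001], [0.992, 0.127, 0.001], [0.001, -0.0, -1.0]]
contact_force: [-0.2, 0.1, 1.2]
opening: 0.0007
grip_force: 0.0
```

Call:
arm_command --pt "1 0.5 0 -15 0" --pt "1 0 0 -8 0" --pt "1 0 0 -4 0" --pt "1 0 0 -2.5 0" --pt "1 0 0 0 0" --pt "1 0 0 0 0" --pt "1 0 0 0 0"

```text
time: 37.02
ee_pos: [0.4972, 0.2821, 0.0512]
ee_rot: [[-0.129, 0.992, 0.001], [0.992, 0.129, 0.001], [0.001, 0.001, -1.0]]
contact_force: [-3.3, -0.8, 10.0]
opening: 0.0004
grip_force: 4.8
```

Call:
arm_command --pt "1 0 0 14 0" --pt "1 0 0 10 0" --pt "1 0 0 0 0" --pt "1 0 0 0 0" --pt "1 0 0 0 0"

```text
time: 37.43
ee_pos: [0.4968, 0.2811, 0.0721]
ee_rot: [[-0.128, 0.992, -0.001], [0.992, 0.128, -0.001], [-0.0, -0.001, -1.0]]
contact_force: [0.7, 1.0, -0.8]
opening: 0.0006
grip_force: 0.0
```

Call:
arm_command --pt "1 0 0 -10 0" --pt "1 0 0 -8 0" --pt "1 0 0 -4 0" --pt "1 0 0 -2.5 0" --pt "1 0 0 0 0" --pt "1 0 0 0 0" --pt "1 0 0 0 0"

```text
time: 38.02
ee_pos: [0.4972, 0.2812, 0.0511]
ee_rot: [[-0.128, 0.992, 0.0], [0.992, 0.128, 0.0], [0.0, 0.0, -1.0]]
contact_force: [-4.8, -2.8, 15.2]
opening: 0.0006
grip_force: 7.9
```

Both white presses went fully down; now over to blue, passing the red key well above it.

Call:
arm_command --pt "1 0 0 20 0" --pt "1 0 0 20 0" --pt "1 0 0 0 0" --pt "1 4 -30 0 0" --pt "1 4 -30 0 0" --pt "1 4 -30.5 0 0" --pt "1 0 0 0 0" --pt "1 0 0 0 0"

```text
time: 38.68
ee_pos: [0.5085, 0.1893, 0.0863]
ee_rot: [[-0.125, 0.992, -0.003], [0.992, 0.125, -0.0], [0.0, -0.003, -1.0]]
contact_force: [0.3, -0.3, -0.3]
opening: 0.0006
grip_force: 0.0
```

Call:
arm_command --pt "1 0 0 0 0" --pt "1 0 0 0 0"

```text
time: 38.85
ee_pos: [0.5087, 0.1915, 0.0874]
ee_rot: [[-0.129, 0.992, -0.001], [0.992, 0.129, 0.0], [0.0, -0.001, -1.0]]
contact_force: [0.4, -0.2, 0.5]
opening: 0.0004
grip_force: 0.0
```

Call:
arm_command --pt "1 0 0 -20 0" --pt "1 0 0 -12 0" --pt "1 0 0 -4 0" --pt "1 0 0 -3 0" --pt "1 0 0 0 0" --pt "1 0 0 0 0" --pt "1 0 0 0 0"

```text
time: 39.43
ee_pos: [0.5085, 0.1916, 0.0512]
ee_rot: [[-0.129, 0.992, -0.001], [0.992, 0.129, 0.0], [0.001, -0.001, -1.0]]
contact_force: [-4.7, 0.6, 9.7]
opening: 0.0003
grip_force: 4.8
```

Call:
arm_command --pt "1 0 0 25 0" --pt "1 0 0 35 0" --pt "1 0 0 35 0" --pt "1 0 0 25 0" --pt "1 0 0 0 0" --pt "1 0 0 0 0"

```text
time: 39.93
ee_pos: [0.51, 0.1915, 0.1712]
ee_rot: [[-0.129, 0.992, 0.003], [0.992, 0.129, 0.001], [0.001, 0.004, -1.0]]
contact_force: [-0.9, 0.0, 0.3]
opening: 0.0004
grip_force: 0.0
```

```bash
python3 chk.py
```

```text
[0.50998665 0.19146107 0.17116461] 0.1291316913438193 0.00038811008674830363 39.9333
pockets [(array([411., 232.]), 599.4, 168.8, 47, 29, 7.4), (array([352., 198.]), 539.1, 195.0, 43, 2, -82.6), (array([415., 183.]), 593.3, 215.6, 47, 27, 7.4), (array([370., 195.]), 555.0, 198.7, 83, 3, -82.8), (array([422., 105.]), 584.0, 283.3, 46, 28, 7.4), (array([356.,  84.]), 527.2, 291.6, 41, 2, -82.8), (array([375.,  84.]), 542.9, 292.6, 83, 4, -82.6), (array([427.,  45.]), 578.5, 328.5, 46, 28, 7.5)]
scene []
side []
```

View pics/wlast.png

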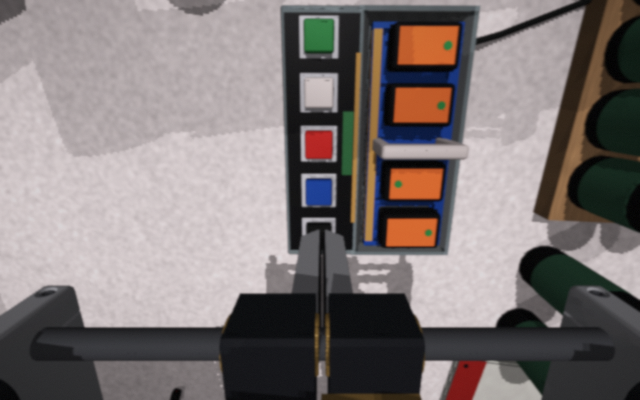

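The final view shows all four trackers in their pockets (columns 411–427), the keys up, the strip on the keys' side and the arm clear. Handing in.

```bash
python3 -c "
from plant import manip
print(manip.hand_in())"
```

```text
the job is handed in; nothing more can be done
None
```

I turned the rack and seated it with its strip to the keys, set all four trackers in its pockets orange side up, pressed green, white, white and blue in order, and handed the job in at about 40 s; the hand-in returned no verdict.

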